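# Tip the carton onto the green label pad and push it home

### The arm

A 6-joint arm with a two-finger parallel gripper is mounted at the origin on the work surface. World frame = base frame: x ahead of the robot, y to its left, z up, the work surface at z = 0. Lengths are in m, angles in rad, forces in N, time in s.
With the tool pointing down it reaches from about 0.3 to 0.85 m from the base axis. Payload 4.2 kg.
Tool frame: the origin (TCP) lies at the very end of the fingers, on their centre line; the grasp point (between the pads) lies 19 mm behind it (env.grip_depth is the z of the grasp point in the tool frame, in m); z points along the fingers, x is the direction in which the jaws open and shut, and the axes are right-handed (so a half turn about z gives the same grasp; the last joint's range is limited). The gripper opens to 91 mm and grips with 3 to 60 N. Pads are 32 mm wide; open, the fingers measure 118 mm over their backs; the gripper's body (76 mm by 178 mm) begins 60 mm behind the grasp point.
Start: joints at [-1.229, 0.32, 1.565, -0, 1.257, -0.02], TCP at [0.204, -0.538, 0.214] pointing down, gripper open.
Joint ranges: [-3.11, 3.11], [-0.84, 2.01], [0.21, 2.61], [-1.34, 4.49], [0.05, 2.63], [-2.56, 2.56]. Speed limits (rad/s): [2.57, 2.57, 3.14, 3.14, 3.14, 3.14].

### API

Orientations are given as [roll, pitch, yaw] about the fixed x, y, z axes, in that order (R = Rz(yaw) Ry(pitch) Rx(roll)).
In Python, from plant import env gives the robot as it stands. The module is installed in compiled form; this text tells all that it offers.
- The arm moves only by the tool jog_arm, never from a script. Its argument "plan" is a list that holds one entry, the list of rows, each a list of 5 numbers: the opening, from 0 (shut) to 1 (fully open), then the shift along the tool's x, y, z in units of 200 mm (1.0 is 200 mm), then the turn about the tool's z in units of 120 degrees (1.0 is 120 degrees). In form: [[[gripper, dx, dy, dz, roll], ...]]. A call has 1 to 20 rows; each row is the pose to reach, as a shift and turn from the pose measured when the call began, along the tool's axes at that moment; what a row does not reach only later rows make up. A row lasts 1/12 s, in which the tool goes at most 41.7 mm and 7.16 degrees, less where a joint would pass 70% of its speed; a pose out of reach is approached as far as the arm can. A call with a number of a shift or a turn outside -1 to 1 is refused whole. A call with a gripper value outside its range is refused whole. The fingers move at their own pace and stop on an object; "newtons" is the grip in N (left out, the last holds). Time passes only in rows, so rows that repeat a pose let the fingers close. It gives the time, the measured TCP pose, the force and the opening at its end, in the units of the state.
- env.get_state(): the state, without advancing time (a new reading comes with each control period).
- env.snapshot(name): name is "scene" or "top"; returns a dict with "image" (384x512x3 uint8, red, green, blue), "depth" (384x512 float32, m along the optical axis (not along the pixel's ray), 0 where there is no reading), "camera_matrix" (3x3 intrinsics, pixels), "distortion" ([k1, k2, p1, p2, k3] as OpenCV has them; the pictures are not rectified), "origin" and "attitude" of the camera in the world. Camera axes: x right, y down, z forward; pixel columns grow to the right and rows downward; lengths in m; the calibration is good to about 2 mm. A picture is of the moment at which its call begins.
- env.job_done(): hands the job in, once; it reports no verdict.
The state is a dict: "time": time; "qpos": joint angles; "dq": joint speeds; "joint_torque": joint torques, N m; "ee_pos": TCP position; "eef_rot": TCP orientation; "ft_force": force on the tool from outside, world axes, zero at the start; "moment": the same for the moment, N m; "gripper_width": opening from 0.0 (shut) to 1.0 (fully open).
Only numpy, scipy, OpenCV 4.12 (cv2) and the standard library are available. Lean on these libraries where they do the work, as an engineer would, in place of code of your own. Each camera call takes 0.05 s, during which the arm holds its last target.

### The job

Tip over the brown carton with the red band that stands in the middle of the labelling board, by pushing it near its top, so that it comes to rest flat on the green pad. Then push the lying carton along the pad until its banded end is flush against the metal stop there. Only push it with the fingers, never pinch, lift or carry it, and leave everything else on the counter where it is.

Things in the scene. Friction and masses are not known exactly. Their poses are not given: they have to be found in the camera images.
- jig: White labelling board, fixed, 190 mm (x) by 500 mm (y), top 12 mm above the counter. Origin: centre of its underside, on the counter; y along the board, z up. Across each end a dark steel stop, 150 mm wide, 16 mm thick, rising 30 mm above the board; the stops' inner faces are at y = +230 and -230 mm.
- green_pad: Flat green pad on the board, only a coloured area (150 mm in x, 224 mm in y, nothing to climb over). Origin: its centre, level with the board's top; axes parallel to the board's. It lies at board y = +118 mm or -118 mm (differs from run to run), from 6 mm off the board's middle up to the stop's face.
- blue_pad: The same in blue, on the other half of the board.
- carton: Rigid brown carton, red band near its top, 80 mm (x) by 50 mm (y) by 150 mm tall (z), 150-320 g. Origin: centre of its foot face. Starts upright mid-board within 10 mm and 5 deg of square, broad faces towards the pads. Pushed near the top it pivots on its lower edge without sliding and falls past 18 deg; it then lies 35-75 mm short of the stop and slides when pushed on its foot end.
- carton_mid (a point): The centre of the carton, 75 mm from its foot: 87 mm above the counter when standing on the board, 37 mm when lying on a broad side.
- carton_top (a point): Centre of the carton's top face (the banded end), 150 mm from its foot along its z.
- orange_bottle: Bystander: loose orange squeeze bottle, 60 mm across, 190 mm tall, standing beyond the board; origin at the centre of its foot. Leave alone.
- dark_bottle: Bystander: the same in black, also beyond the board. Leave alone.
- dish: Bystander: small blue dish, 80 mm across, 30 mm tall, beyond the board between the bottles; origin at the centre of its foot. Leave alone.
- cup: Bystander: white cup, 76 mm across, 90 mm tall, at the left; origin at the centre of its foot. Leave alone.
- white_carton: Bystander: white carton with a black band, of the same size, standing on the counter at the right; origin at the centre of its foot. Leave alone.
- trays: Bystander: stack of black trays, 160 by 110 by 50 mm, at the left; origin at the centre of its underside. Leave alone.
Not all that is in view belongs to the job. What is shaped like the carton but pink is not meant.

How it is judged:
By the outcome, as a careful person would: the job done as asked, in the order asked, and still so for the second after the job is handed in, with the robot touching nothing.
It also fails if it takes over 51 s, if anything falls off the work surface, if the arm or the gripper's body presses on something with over 40 N, if the wrist force passes 120 N, or if a joint passes its speed limit or range.

## Working session

There is one attempt and no reset: what is moved stays moved. The work goes in short steps, Python scripts to look and compute and a tool call to move; the robot and the scene stay as the last step left them, time stands still between calls to the robot, and variables do not carry over. Pictures are saved under pics/ and viewed, and the job is handed in when it is done.

Besides the shell and the picture viewer there is one more tool, called as name(argument=value, ...) on one line, values as JSON. jog_arm: Moves the arm, as the interface text tells. Shifts and turns lie within -1 to 1; 1 stands for 200 mm of shift or 120 degrees of turn. Its arguments: {"type":"object","properties":{"plan":{"type":"array"},"newtons":{"type":"number"}},"required":["plan"]}

```bash
mkdir -p pics; cat > h.py <<'E'
import numpy as np, cv2
from plant import env
def snap(n,f):
    s=env.snapshot(n); cv2.imwrite('pics/'+f,s['image'][:,:,::-1]); np.savez('pics/'+f[:-4]+'.npz',**{k:np.array(v) for k,v in s.items()}); return s
def Rm(s):
    a=np.array(s['attitude'])
    if a.shape==(3,3): return a
    from scipy.spatial.transform import Rotation as R
    return R.from_euler('xyz',a).as_matrix() if a.size==3 else R.from_quat(a).as_matrix()
def ray(s,uv):
    p=cv2.undistortPoints(np.array(uv,float).reshape(-1,1,2),np.array(s['camera_matrix']),np.array(s['distortion']))[:,0]
    d=np.c_[p,np.ones(len(p))]@Rm(s).T
    return np.array(s['origin']),d
def onz(s,uv,z):
    o,d=ray(s,uv); return o+d*((z-o[2])/d[:,2:])
E
python3 - <<'E'
from h import *
for n in('scene','top'):
    s=snap(n,n+'0.png'); print(n,s['origin'],s['attitude'],s['camera_matrix'],s['distortion'])
print(env.get_state())
E
```

```text
scene [1.09564958 0.59210776 0.86001314] [-2.30479298 -0.01423713  2.35857134] [[372.8423635    0.         255.29344339]
 [  0.         372.8423635  191.36955754]
 [  0.           0.           1.        ]] [-0.09836597  0.          0.          0.          0.        ]
top [0.29106017 0.01095466 1.12855562] [-2.93023831 -0.00646491 -1.43628207] [[370.85645738   0.         255.48917929]
 [  0.         370.85645738 189.79772898]
 [  0.           0.           1.        ]] [-0.11647254  0.          0.          0.          0.        ]
{'time': 0.1, 'qpos': array([-1.22899233e+00,  3.20213575e-01,  1.56552649e+00, -3.91954614e-07,
        1.25735310e+00, -1.99908313e-02]), 'dq': array([-1.34245409e-03, -2.13833578e-03, -2.67392394e-03, -1.00861932e-03,
       -2.41655529e-04,  5.59638521e-05]), 'joint_torque': array([ 3.88536791e-04, -4.13335419e+01, -2.32508719e+01,  7.28093041e-02,
        4.20504820e-02, -6.29132774e-05]), 'ee_pos': array([ 0.20338635, -0.53737387,  0.21322446]), 'eef_rot': array([-3.14156303e+00,  1.50022503e-03, -1.20900135e+00]), 'ft_force': array([-0.61321472,  0.48954198,  0.10132424]), 'moment': array([ 0.02107296,  0.02380074, -0.00669082]), 'gripper_width': 0.9998280118508164}
```

View pics/scene0.png

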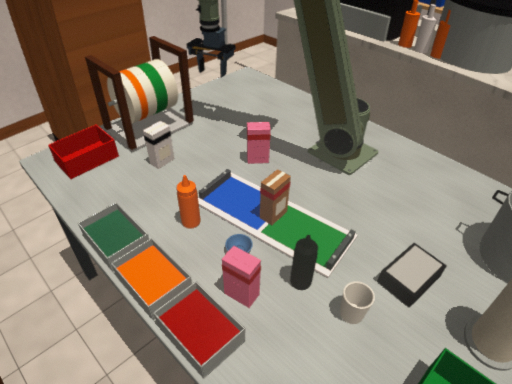

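View pics/top0.png

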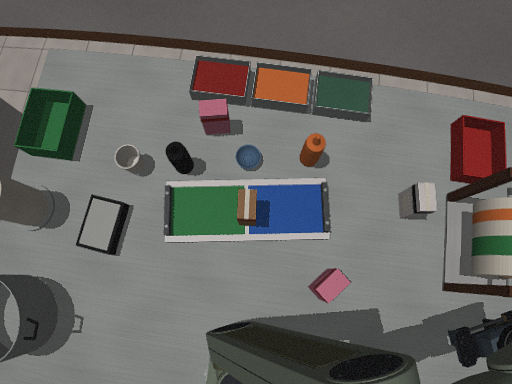

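The scene view shows the brown banded carton at (275,195) on the board, with the green pad on the cup side. In the top view the carton is at (247,205), green at (208,210) and blue at (288,210). Possible confusions are the pink cartons at top (215,115) and (330,285) and the white carton at (420,198). The brown one on the board is the target.

```bash
python3 - <<'E'
from h import *
s=dict(np.load('pics/top0.npz')); im=s['image']; hsv=cv2.cvtColor(im,cv2.COLOR_RGB2HSV)
b=im[170:250,155:340][:,:,::-1]; c=im
sc=dict(np.load('pics/scene0.npz'))
a=cv2.resize(b,None,fx=4,fy=4,interpolation=cv2.INTER_CUBIC)[:, :740]
d=cv2.resize(sc['image'][160:235,240:310][:,:,::-1],None,fx=3.5,fy=3.5,interpolation=cv2.INTER_CUBIC)
o=np.zeros((a.shape[0]+d.shape[0],740,3),np.uint8);o[:a.shape[0]]=a;o[a.shape[0]:,:d.shape[1]]=d
cv2.imwrite('pics/crop0.png',o)
def comp(m,box):
    u0,v0,u1,v1=box; k=np.zeros_like(m);k[v0:v1,u0:u1]=m[v0:v1,u0:u1]
    c=max(cv2.findContours(k,cv2.RETR_EXTERNAL,cv2.CHAIN_APPROX_NONE)[0],key=cv2.contourArea); return c[:,0].astype(float)
bx=(155,170,340,250)
g=cv2.inRange(hsv,(45,120,50),(80,255,255)); bl=cv2.inRange(hsv,(105,150,50),(125,255,255)); br=cv2.inRange(hsv,(3,60,40),(22,255,255))
for n,m,z in(('green',g,.012),('blue',bl,.012),('browntop',br,.162)):
    c=comp(m,bx); P=onz(s,c,z)[:,:2]
    r=cv2.minAreaRect((P*1000).astype(np.float32)); print(n,c.min(0),c.max(0),r, cv2.boxPoints(r).round().tolist())
# depth check
D=s['depth']
def pt(u,v):
    o,d=ray(s,[[u,v]]); return (o+d*D[v,u])[0].round(4)
for u,v in[(241,205),(247,195),(252,205),(210,210),(290,210),(167,210),(326,210),(330,285)]: print(u,v,pt(u,v))
E
```

```text
green [171. 186.] [244. 234.] ((446.61212158203125, 172.84518432617188), (146.8552703857422, 221.53680419921875), 9.24143123626709) [[356.0, 270.0], [392.0, 52.0], [537.0, 75.0], [501.0, 294.0]]
blue [248. 185.] [322. 233.] ((484.0562438964844, -61.191688537597656), (147.21041870117188, 223.72012329101562), 8.88451862335205) [[394.0, 38.0], [429.0, -183.0], [574.0, -160.0], [540.0, 61.0]]
browntop [237. 189.] [256. 224.] ((449.3718566894531, 50.19227600097656), (94.0570297241211, 49.36566162109375), 5.147106647491455) [[400.0, 71.0], [405.0, 21.0], [498.0, 30.0], [494.0, 79.0]]
241 205 [0.4513 0.0649 0.1635]
247 195 [0.4802 0.053  0.1626]
252 205 [0.4549 0.0361 0.1649]
210 210 [0.2911 0.011  1.1286]
290 210 [ 0.4809 -0.0766  0.0141]
167 210 [0.4265 0.2884 0.0409]
326 210 [ 0.4901 -0.1807  0.0442]
330 285 [ 0.276  -0.1928  0.148 ]
```

View pics/crop0.png

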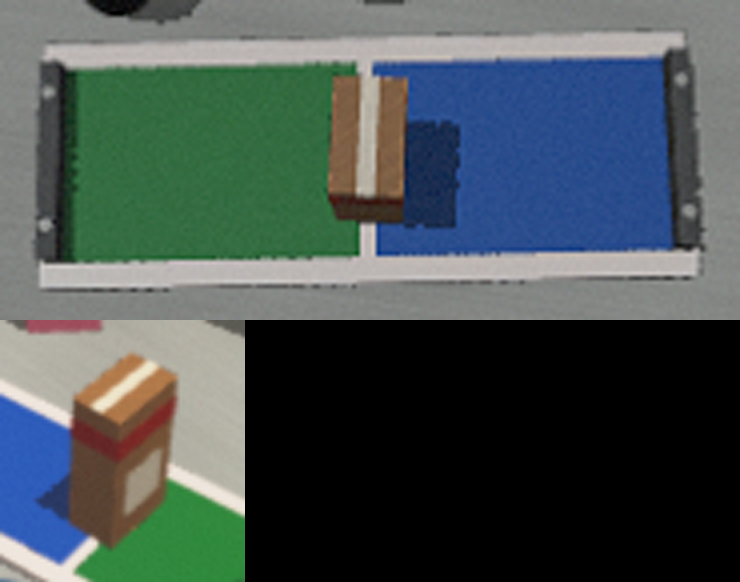

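```bash
python3 - <<'E'
from h import *
s=dict(np.load('pics/top0.npz'))
q=np.array([(333,76),(407,78),(403,197),(329,195)],float); q=(q+.5)/4-.5+np.array([155,170])
P=onz(s,q,.162)[:,:2]*1000; print('top corners',P.round(),P.mean(0).round(1)); e=[np.linalg.norm(P[i]-P[(i+1)%4]) for i in range(4)]; print(np.round(e))
d=(P[0]-P[3]+P[1]-P[2]); print('carton x yaw',np.degrees(np.arctan2(d[1],d[0])))
d2=(P[0]-P[1]+P[3]-P[2]); print('carton y dir ang',np.degrees(np.arctan2(d2[1],d2[0]))-90)
im=s['image'];D=s['depth']
# scene check
sc=dict(np.load('pics/scene0.npz'))
q=np.array([(140,355),(177,375),(118,423),(75,398)],float); q[:,1]-=320; q=(q+.5)/3.5-.5+np.array([240,160])
P=onz(sc,q,.162)[:,:2]*1000; print('scene',P.round(),P.mean(0).round(1))
# stops: green/blue stop top inner faces
for n,u,z in(('green stop inner top',[(63,65),(63,258)],.042),('orange bottle top',[(4*(317-155),-4*(170-136))],.19),('dark',[(4*(172-155),-4*(170-146))],.19),('dish',[(4*(249-155),-4*(170-157))],.03)):
    q=(np.array(u,float)+.5)/4-.5+np.array([155,170]); print(n,(onz(s,q,z)[:,:2]*1000).round())
E
```

```text
top corners [[494.  80.]
 [500.  30.]
 [420.  22.]
 [415.  71.]] [457.2  50.8]
[49. 80. 49. 80.]
carton x yaw 6.085518373247612
carton y dir ang 6.21323134131211
scene [[422.  32.]
 [419.  72.]
 [499.  79.]
 [502.  33.]] [460.6  54.3]
green stop inner top [[500. 291.]
 [357. 265.]]
orange bottle top [[ 661. -111.]]
dark [[581. 270.]]
dish [[627.  71.]]
```

jog_arm(plan=[[[0.3,-0.11,-0.12,0,-0.04],[0.3,-0.22,-0.25,0,-0.08],[0.3,-0.33,-0.37,0,-0.12],[0.3,-0.45,-0.5,0,-0.16],[0.3,-0.56,-0.62,0,-0.2],[0.3,-0.67,-0.75,0,-0.24],[0.3,-0.78,-0.87,0,-0.28],[0.3,-0.9,-1.0,0,-0.32],[0.3,-0.9,-1.0,0,-0.32],[0.3,-0.9,-1.0,0,-0.32]]])

```text
time: 0.93
ee_pos: [0.3271, -0.297, 0.2134]
eef_rot: [-3.141, 0.001, -0.536]
ft_force: [-0.3, -0.7, -0.1]
gripper_width: 0.313
```

jog_arm(plan=[[[0.3,-0.01,-0.16,0,-0.05],[0.3,-0.02,-0.33,0,-0.1],[0.3,-0.03,-0.5,0,-0.16],[0.3,-0.04,-0.67,0,-0.21],[0.3,-0.05,-0.84,0,-0.26],[0.3,-0.05,-1.0,0,-0.307],[0.3,-0.05,-1.0,0,-0.307],[0.3,-0.05,-1.0,0,-0.307]]])

```text
time: 1.6
ee_pos: [0.4211, -0.1201, 0.2133]
eef_rot: [-3.141, 0.001, 0.108]
ft_force: [-0.1, -0.4, -0.9]
gripper_width: 0.3
```

jog_arm(plan=[[[0.3,0.09,-0.13,0.05,0],[0.3,0.18,-0.27,0.15,0],[0.3,0.275,-0.41,0.27,0],[0.3,0.275,-0.41,0.38,0],[0.3,0.275,-0.41,0.38,0],[0.3,0.275,-0.41,0.38,0]]])

```text
time: 2.1
ee_pos: [0.4659, -0.0341, 0.1366]
eef_rot: [-3.141, 0.005, 0.105]
ft_force: [-0.5, -0.9, -0.0]
gripper_width: 0.304
```

```bash
python3 - <<'E'
from h import *
a=snap('top','top1.png')['image'];b=snap('scene','scene1.png')['image']
cv2.imwrite('pics/c1.png',np.hstack([cv2.resize(a[150:270,140:350],(400,228)),cv2.resize(b[100:300,170:400],(262,228))])[:,:,::-1])
print(env.get_state()['ee_pos'])
E
```

```text
[ 0.46731903 -0.03431551  0.13841286]
```

View pics/c1.png

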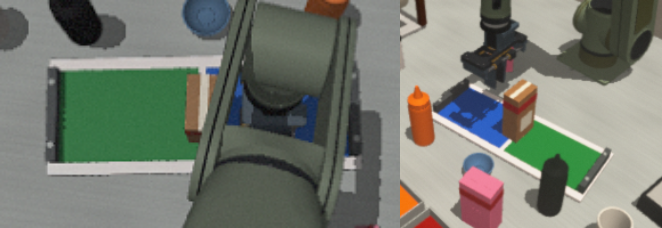

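The crop shows the fingers behind the carton on its blue side, clear of the bottle, with the carton undisturbed. Next is the tipping push.

jog_arm(plan=[[[0.3,0,-0.06,0,0],[0.3,0,-0.12,0,0],[0.3,0,-0.16,0,0],[0.3,0,-0.19,0,0],[0.3,0,-0.22,0,0],[0.3,0,-0.25,0,0],[0.3,0,-0.28,0,0],[0.3,0,-0.31,0,0],[0.3,0,-0.34,0,0],[0.3,0,-0.37,0,0],[0.3,0,-0.4,0,0],[0.3,0,-0.43,0,0],[0.3,0,-0.46,0,0],[0.3,0,-0.49,0,0],[0.3,0,-0.49,0,0],[0.3,0,-0.49,0,0],[0.3,0,-0.49,0,0]]])

```text
time: 3.62
ee_pos: [0.4571, 0.0631, 0.1384]
eef_rot: [3.142, -0.0, 0.105]
ft_force: [-0.5, -0.2, 0.4]
gripper_width: 0.298
```

```bash
python3 - <<'E'
from h import *
a=snap('top','top2.png')['image'];b=snap('scene','scene2.png')['image']
cv2.imwrite('pics/c2.png',np.hstack([cv2.resize(a[150:270,140:350],(400,228)),cv2.resize(b[100:300,170:400],(262,228))])[:,:,::-1])
s=env.get_state();print(s['ee_pos'],s['ft_force'])
E
```

```text
[0.45711782 0.06292713 0.13844637] [ 0.33764401 -0.63203017  0.06768531]
```

View pics/c2.png

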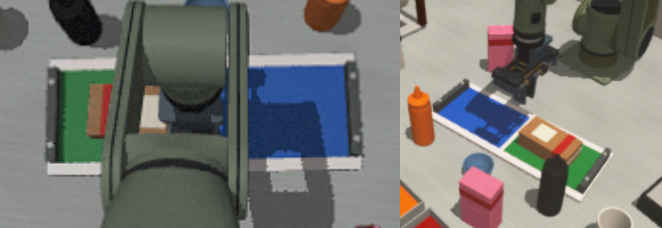

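The carton has tipped and lies on the green pad with its band towards the stop. I'll back off to measure it.

jog_arm(plan=[[[0.3,0,0.15,-0.03,0],[0.3,0,0.3,-0.03,0],[0.3,0,0.45,-0.03,0],[0.3,0,0.6,0,0],[0.3,0,0.6,0,0],[0.3,0,0.6,0,0]]])

```text
time: 4.22
ee_pos: [0.4693, -0.0576, 0.1381]
eef_rot: [-3.141, 0.001, 0.101]
ft_force: [0.5, 0.1, -0.4]
gripper_width: 0.302
```

```bash
python3 - <<'E'
from h import *
t=snap('top','top3.png');a=t['image'];b=snap('scene','scene3.png')['image']
cv2.imwrite('pics/c3.png',np.hstack([cv2.resize(a[170:250,155:295],(700,400),interpolation=cv2.INTER_CUBIC)])[:,:,::-1])
cv2.imwrite('pics/c3s.png',cv2.resize(b[150:290,180:380],(800,560))[:,:,::-1])
s=env.get_state();print(s['ee_pos'],s['ft_force'])
E
```

```text
[ 0.46940457 -0.05605677  0.13838302] [ 0.13303228  0.1565293  -0.08808574]
```

View pics/c3.png

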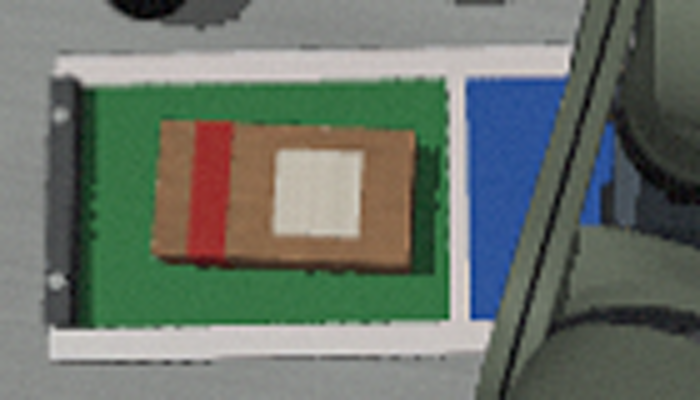

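View pics/c3s.png

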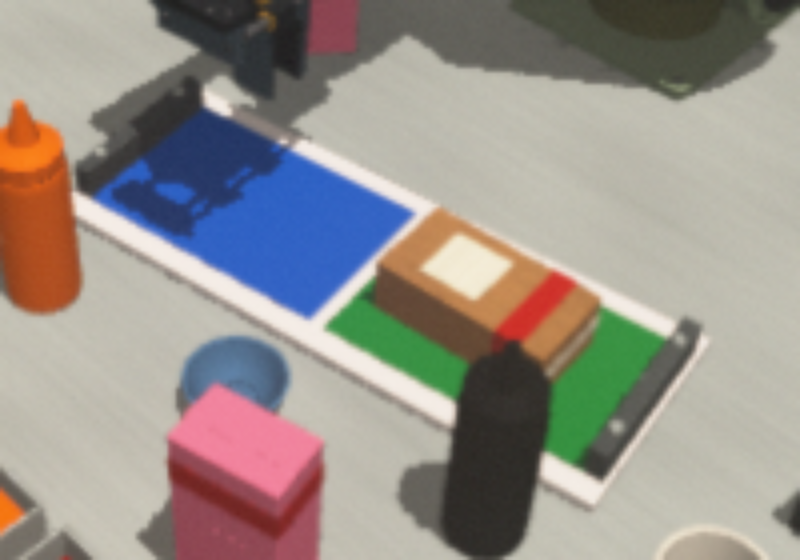

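```bash
cat > m.py <<'E'
from h import *
def meas(s,q,off,k,z=.062):
    q=(np.array(q,float)+.5)/k-.5+np.array(off); P=onz(s,q,z)[:,:2]*1000
    print(P.round(),P.mean(0).round(1),[round(float(np.linalg.norm(P[i]-P[(i+1)%4]))) for i in range(4)])
    d=P[0]-P[1]+P[3]-P[2]; print('long-axis yaw',np.degrees(np.arctan2(d[1],d[0]))-90); return P
    
C=np.array([465,56.]);u=np.array([-.156,.988]);v=np.array([.988,.156])
E
python3 - <<'E'
from m import *
s=dict(np.load('pics/top3.npz'))
P=meas(s,[(163,121),(415,130),(411,262),(154,255)],(155,170),5)
print('board coords',np.c_[(P-C)@v,(P-C)@u].round())
Q=(np.array([(79,85),(77,325)],float)+.5)/5-.5+[155,170]
R=onz(s,Q,.042)[:,:2]*1000;print('stop',R.round(),np.degrees(np.arctan2(*(R[0]-R[1])[::-1])),np.c_[(R-C)@v,(R-C)@u].round())
E
```

```text
[[480. 232.]
 [494.  84.]
 [417.  76.]
 [401. 224.]] [447.9 154.1] [149, 78, 149, 79]
long-axis yaw 6.025964075409064
board coords [[ 42. 172.]
 [ 33.  24.]
 [-44.  27.]
 [-37. 176.]]
stop [[498. 291.]
 [356. 266.]] 9.832511432573876 [[ 69. 227.]
 [-75. 225.]]
```

The top crop shows the carton lying at crop (163–415, 121–265). It measures 149×79 mm, so it is flat, with about 55 mm to the stop and a 3° skew. Next I'll descend behind its foot, square to the stop.

jog_arm(plan=[[[0.4,0,0,0.13,-0.027],[0.4,0,0,0.27,-0.027],[0.4,0,0,0.41,-0.027],[0.4,0,0,0.54,-0.027],[0.4,0,0,0.54,-0.027],[0.4,0.005,-0.12,0.54,-0.027],[0.4,0.01,-0.24,0.54,-0.027],[0.4,0.013,-0.36,0.54,-0.027],[0.4,0.013,-0.43,0.54,-0.027],[0.4,0.013,-0.43,0.54,-0.027],[0.4,0.013,-0.43,0.54,-0.027]]])

```text
time: 5.23
ee_pos: [0.4637, 0.0308, 0.0317]
eef_rot: [-3.141, -0.002, 0.163]
ft_force: [0.4, -0.0, -1.1]
gripper_width: 0.402
```

jog_arm(plan=[[[0.4,0,-0.05,0,0],[0.4,0,-0.1,0,0],[0.4,0,-0.14,0,0],[0.4,0,-0.17,0,0],[0.4,0,-0.19,0,0],[0.4,0,-0.21,0,0],[0.4,0,-0.23,0,0],[0.4,0,-0.25,0,0],[0.4,0,-0.27,0,0],[0.4,0,-0.29,0,0],[0.4,0,-0.31,0,0],[0.4,0,-0.33,0,0],[0.4,0,-0.35,0,0],[0.4,0,-0.37,0,0],[0.4,0,-0.385,0,0],[0.4,0,-0.4,0,0],[0.4,0,-0.4,0,0]]])

```text
time: 6.65
ee_pos: [0.4504, 0.1105, 0.0316]
eef_rot: [-3.141, -0.002, 0.164]
ft_force: [1.0, -1.8, 0.7]
gripper_width: 0.4
```

```bash
python3 - <<'E'
from h import *
t=snap('top','top4.png');a=t['image'];b=snap('scene','scene4.png')['image']
cv2.imwrite('pics/c4.png',np.vstack([cv2.resize(a[170:250,155:295],(490,280),interpolation=cv2.INTER_CUBIC),cv2.resize(b[180:280,240:415],(490,280))])[:,:,::-1])
s=env.get_state();print(s['ee_pos'],s['ft_force'])
E
```

```text
[0.4501776  0.11037553 0.03134825] [-0.04932906  1.28480586 -0.66688954]
```

View pics/c4.png

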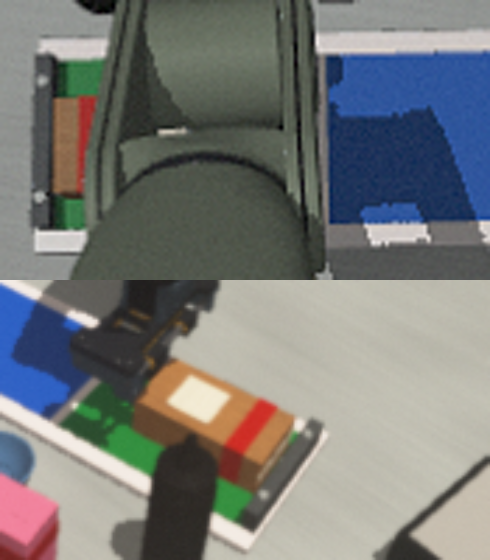

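The band end is now within about 1 cm of the stop (top crop x≈53) and square to it. I'll continue in small steps, watching the force.

jog_arm(plan=[[[0.4,0,-0.007,0,0],[0.4,0,-0.014,0,0],[0.4,0,-0.021,0,0],[0.4,0,-0.028,0,0],[0.4,0,-0.028,0,0]]])

```text
time: 7.17
ee_pos: [0.449, 0.1162, 0.0312]
eef_rot: [-3.14, -0.001, 0.163]
ft_force: [0.9, -2.6, 0.4]
gripper_width: 0.399
```

jog_arm(plan=[[[0.4,0,-0.006,0,0],[0.4,0,-0.012,0,0],[0.4,0,-0.012,0,0]]])

```text
time: 7.42
ee_pos: [0.4488, 0.1173, 0.0313]
eef_rot: [3.141, -0.0, 0.164]
ft_force: [1.4, -9.9, 1.9]
gripper_width: 0.4
```

jog_arm(plan=[[[0.4,0,-0.008,0,0],[0.4,0,-0.012,0,0],[0.4,0,-0.012,0,0],[0.4,0,-0.012,0,0]]])

```text
time: 7.75
ee_pos: [0.4486, 0.1172, 0.0314]
eef_rot: [3.137, 0.0, 0.165]
ft_force: [2.1, -14.6, 3.1]
gripper_width: 0.396
```

The tool has stalled with the force rising to 15 N, so the carton is seated on the stop. I'll back straight off, then rise clear.

jog_arm(plan=[[[0.4,0,0.03,0,0],[0.4,0,0.1,0,0],[0.4,0,0.25,0,0],[0.4,0,0.4,0,0],[0.4,0,0.55,-0.1,0],[0.4,0,0.7,-0.25,0],[0.4,0,0.85,-0.4,0],[0.4,0,0.9,-0.55,0],[0.4,0,0.9,-0.7,0],[0.4,0,0.9,-0.7,0],[0.4,0,0.9,-0.7,0]]])

```text
time: 8.67
ee_pos: [0.4789, -0.0596, 0.1736]
eef_rot: [3.137, -0.004, 0.164]
ft_force: [-0.4, -1.0, -0.2]
gripper_width: 0.4
```

```bash
python3 - <<'E'
from h import *
t=snap('top','top5.png');a=t['image'];b=snap('scene','scene5.png')['image']
cv2.imwrite('pics/c5.png',cv2.resize(a[170:250,155:295],(700,400),interpolation=cv2.INTER_CUBIC)[:,:,::-1])
s=env.get_state();print(s['ee_pos'],s['ft_force'])
E
```

```text
[ 0.47711454 -0.0590388   0.17115004] [0.36424774 0.5890922  0.17864886]
```

View pics/c5.png

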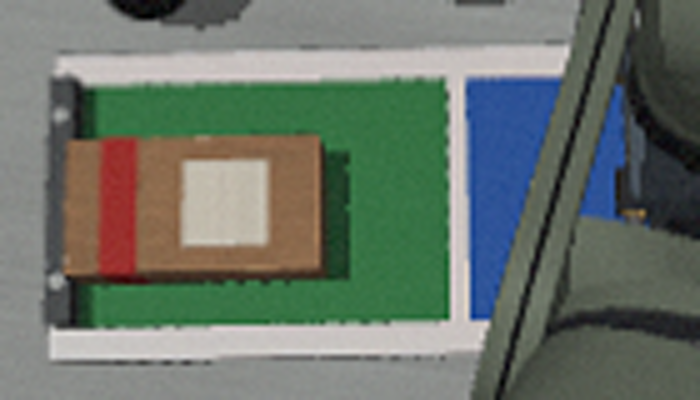

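View pics/scene5.png

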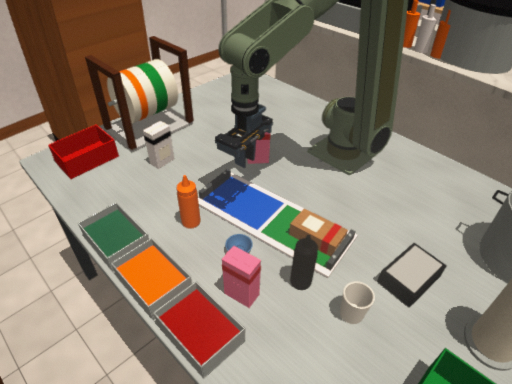

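```bash
python3 - <<'E'
from m import *
s=dict(np.load('pics/top5.npz'))
P=meas(s,[(67,139),(321,136),(321,271),(65,274)],(155,170),5)
print('board coords',np.c_[(P-C)@v,(P-C)@u].round(1))
d=cv2.absdiff(s['image'],np.load('pics/top0.npz')['image']).max(2)
for n,(a,b,c,e) in dict(cup=(110,140,140,175),dark=(162,138,196,176),dish=(232,142,264,172),orange=(297,130,328,168),white=(398,180,438,220),trays=(75,192,132,255),pink=(195,95,233,136)).items(): print(n,(d[b:e,a:c]>40).sum())
c=cv2.resize(dict(np.load('pics/scene5.npz'))['image'][200:280,270:380],(770,560),interpolation=cv2.INTER_CUBIC); cv2.imwrite('pics/c5s.png',c[:,:,::-1])
E
```

```text
[[461. 287.]
 [483. 139.]
 [405. 126.]
 [382. 274.]] [433.  206.4] [150, 79, 149, 80]
long-axis yaw 8.572049166964533
board coords [[ 32.3 228.7]
 [ 31.   78.7]
 [-48.5  78.9]
 [-47.6 227.9]]
cup 0
dark 0
dish 0
orange 477
white 0
trays 0
pink 0
```

View pics/c5s.png

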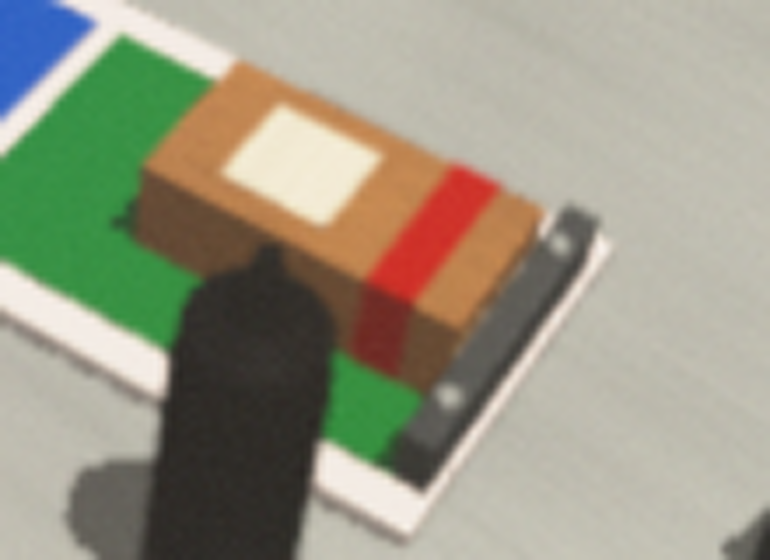

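```bash
python3 - <<'E'
from h import *
a,b=[np.load(f'pics/scene{i}.npz')['image'] for i in(0,5)]
d=cv2.absdiff(a,b).max(2)
print('orange',(d[175:230,172:203]>40).sum(),'pink near robot',(d[122:163,246:272]>40).sum(),'dark',(d[235:290,290:317]>40).sum())
cv2.imwrite('pics/pk.png',cv2.resize(b[90:180,200:300],(600,540))[:,:,::-1])
print(env.job_done())
E
```

```text
orange 21 pink near robot 630 dark 80
the job is handed in; nothing more can be done
None
```

I tipped the brown carton over with a push near its top. It fell flat on the green pad, and I pushed it by its foot end until its banded end met the metal stop. Then I backed the arm clear and handed the job in at about 9 s of the 51 s allowed.

**Contact with the stop:** the final push stalled with the force rising to about 15 N.

**Resting position:** in the last top picture the carton measures 150 × 80 mm, so it is lying flat. Its banded end is at board y = 228–229 mm, against a nominal stop face of 230 mm. It is turned 8.6°, and the board measures about 9°. Both differences are within the roughly 2 mm camera calibration. An earlier picture had put the stop face at 225–227 mm, so the measurements disagree by 2–4 mm.

**Other objects:**
- **Top view:** the cup, dish, dark bottle, white carton, trays and far pink carton show no pixel change.
- **Orange bottle:** it changed in the top view, where I think the arm covers it. The scene view shows only 21 changed pixels there.
- **Dark bottle:** 80 pixels changed in the scene view, probably the carton now lying behind it.
- **Pink carton nearest the robot:** this check was inconclusive, because the gripper hides it in the last scene view. The tool path kept clear of it, and the forces I saw at the end of each move showed no unexpected contact.

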